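Mark a batch of relays on the hand-wheel press

TASK

Mark this batch of relays: plug every relay on the bench fully home into the sockets of the press's nest, then turn the flywheel clockwise by its crank handle through exactly one revolution, so that the nest goes under the marking head and comes back home and the handle stands at its index mark again. Then unplug the relays and stand them all upright on the floor of the steel tray, leaving the flywheel at the index mark and the other things on the bench where they are.

Things in the scene. Friction and masses are not known exactly. Their poses are not given: they have to be found in the camera images.
- relay0: black square power relay standing on its plug foot; cap 36 (its x) x 30 (its y) x 20 high on a grey foot 28 (x) x 24 (y) x 12 high, 32 tall in all, 80 g; origin at the centre of the foot's underside, z up. A half turn about z makes no difference. May be absent (None)
- relay1: another relay like relay0; may be absent (None)
- relay2: another relay like relay0; may be absent (None)
- relay3: another relay like relay0; may be absent (None)
- press: green hand-driven marking press bolted to the bench; origin on the bench under the middle of the nest when the nest is home. Its x points away from the operator to the marking head, y along the row of sockets towards the flywheel. The head is a fixed bridge over x 80 to 140, y -118 to 118, underside 73 and top 110 above the bench; a seated relay (top 64) passes under it
- nest: aluminium sliding block 60 (x) x 182 (y) x 30, its top 44 above the bench, with four rectangular sockets in a row along y at y = -63, -21, 21, 63; axes as the press, origin at the centre of its underside. It is linked to the flywheel: home at 0 turns, 85 mm towards +x under the head at half a turn, home again at one turn
- seat0 (a point): where the centre of a relay foot's underside lies when fully home in the socket at nest y = -63: 32 mm above the bench, 18 above the nest's underside. The socket's mouth is 12 mm higher, at the nest's top, 31 (x) x 27 (y) inside a 3 mm chamfer, 16 deep, so a relay's x must lie along the nest's x (either way round); its cap then rests flush on the nest's top. Axes as the nest
- seat1 (a point): the same for the socket at nest y = -21
- seat2 (a point): the same for the socket at nest y = 21
- seat3 (a point): the same for the socket at nest y = 63
- flywheel (a joint): turn of the flywheel in rad, 0 at the start, growing clockwise seen from above; one full revolution is 6.283. A stop prevents turning it back past the start. It turns about the vertical with light friction (about 0.06 N m) and stays where it is left. There is no stop at one turn
- hub (a point): top centre of the flywheel on its vertical axis, 41 above the bench; the wheel is a dark steel disc 130 diameter, lying level, its rim 28 to 40 above the bench
- crank_grip (a point): middle of the crank handle: an upright black sleeve 22 diameter, from 42 to 80 above the bench (this point is at 64), 50 mm off the wheel's axis; the sleeve spins freely on its pin so a hand may keep its heading while going round. At the start, and after a full turn, it stands on the operator's side, in line with the white index mark on the press base
- tray: open steel tray, outside 200 (its x) x 130 (its y) x 25, walls 4; stands left or right of the press, fixed; origin at the centre of its underside
- tray_in (a point): centre of the tray's inner floor, 4 mm above the bench, axes as the tray
- carton: closed cardboard box 200 x 130 x 55 on the other side of the press from the tray; heavy, a bystander; origin under its centre
- spray_can: bystander: aerosol can, 54 mm diameter, 160 tall (mm); not part of the job; origin at its underside
- jar: bystander: screw-top jar, 64 mm diameter, 75 tall (mm); not part of the job; origin at its underside
- tape: bystander: roll of black tape lying flat, 90 mm outside diameter, 22 tall (mm); not part of the job; origin at its underside
- spanner: bystander: open-ended spanner lying flat (mm); not part of the job; origin at its underside
- driver: bystander: screwdriver lying flat (mm); not part of the job; origin at its underside
- mug: bystander: white mug, 80 mm diameter, 90 tall (mm); not part of the job; origin at its underside
- offcut: bystander: wood offcut 90 x 50 x 18 (mm); not part of the job; origin at its underside

How it is judged:
By the outcome, as a careful person would: the job done as asked, in the order asked, and still so for the second after the job is handed in, with the robot touching nothing.
Of relay0, relay1, relay2, relay3 only 3 to 4 are there at a start; the rules pass over those that are not, and their reading is None.
At some moment in a run one of relay0, relay1, relay2, relay3 may be knocked a few centimetres aside while the robot is not near it.
It also fails if it takes over 210 s, if anything falls off the work surface, if the arm or the gripper's body presses on something with over 40 N, if the wrist force passes 120 N, or if a joint passes its speed limit or range.

ROBOT

A 6-joint arm with a two-finger parallel gripper is mounted at the origin on the work surface. World frame = base frame: x ahead of the robot, y to its left, z up, the work surface at z = 0. Lengths are in m, angles in rad, forces in N, time in s.
With the tool pointing down it reaches from about 0.425 to 0.95 m from the base axis. Payload 3.5 kg.
Tool frame: the origin (TCP) lies midway between the tips of the shut fingers; the grasp point (between the pads) lies 19 mm behind it; z points along the fingers, y is the line along which they close (so a half turn about z gives the same grasp; the last joint's range is limited). The gripper opens to 85 mm and grips with 20 to 120 N. Pads are 22 mm wide; open, the fingers measure 114 mm over their backs; the gripper's body (76 mm by 85 mm) begins 54 mm behind the grasp point. The pads swing forward as they close: fully open they stand 13 mm farther back than shut.
Start: joints at [-1.261, 0.286, 1.577, -0, 1.279, -0.15], TCP at [0.3, -0.605, 0.231] pointing down, gripper open.
Joint ranges: [-2.77, 2.77], [-0.9, 2.22], [0.21, 2.48], [-1.53, 4.67], [0.24, 2.81], [-2.84, 2.84]. Speed limits (rad/s): [2.79, 2.79, 3.14, 3.14, 3.14, 3.14].

INTERFACE

Orientations are given as a unit quaternion [x, y, z, w].
In Python, from plant import ctrl gives the robot as it stands. The module is installed in compiled form; this text tells all that it offers.
- The arm moves only by the shell command python3 -m inch 'ROWS' [FORCE]. ROWS is JSON, a list of rows, each a list of 5 numbers: the closure, from 0 (fully open) to 1 (shut), then the shift along the tool's x, y, z in m, then the turn about the tool's z in degrees. A call has 1 to 5 rows; each row is the pose to reach, as a shift and turn from the pose commanded when the call began, along the tool's axes at that moment; what a row does not reach only later rows make up. A row lasts 1/12 s, in which the tool goes at most 41.7 mm and 7.16 degrees, less where a joint would pass 70% of its speed; a pose out of reach is approached as far as the arm can. A call with a gripper value outside its range is refused whole. The fingers move at their own pace and stop on an object; FORCE is the grip in N (left out, the last holds). Time passes only in rows, so rows that repeat a pose let the fingers close. It gives the time, the measured TCP pose, the force, the opening and the grip force at its end, in the units of the state.
- ctrl.get_state(): the state, without advancing time (a new reading comes with each control period).
- ctrl.read_camera(name): name is "side" or "top" or "wrist"; returns a dict with "pixels" (480x640x3 uint8, red, green, blue), "depth" (480x640 float32, m along the optical axis (not along the pixel's ray), 0 where there is no reading), "fx", "fy", "cx", "cy" (pixels), "D" ([k1, k2, p1, p2, k3] as OpenCV has them; the pictures are not rectified), "xyz" and "rotation" of the camera in the world; the wrist camera has in their place "mount" (4x4, takes a point from camera to tool coordinates, whose origin is the TCP and whose axes are the flange's). Camera axes: x right, y down, z forward; pixel columns grow to the right and rows downward; lengths in m; the calibration is good to about 2 mm. A picture is of the moment at which its call begins: read the wrist's pose just before it.
- ctrl.sign_off(): hands the job in; it is judged then, once.
Trained networks look in a picture, given as the dict that the camera call returned (one of the last four; its "shot" number tells which), for a name from the list of things; names that differ only in an ending like _2 or _b are one class to them, and where a whole thing is asked for, a point or a joint stands for the part that bears it (a point fixed in the world has none). Each returns a list of dicts, best first, with "score" (0 to 1); they miss things now and then, are a little off and sometimes report something else, mostly with a low value. They report only what shows in the picture. A call takes as long as a camera call.
- ctrl.spot_in(query, picture): "at" ([column, row] in pixels, amid what is visible of it).
- ctrl.tip_of(query, picture): "at" ([column, row] in pixels: a listed point, or the origin of a listed thing).
The state is a dict: "time": time; "qpos": joint angles; "dq": joint speeds; "joint_efforts": joint torques, N m; "eef_pos": TCP position; "tcp_rot": TCP orientation; "contact_force": force on the tool from outside, world axes, zero at the start; "wrist_torque": the same for the moment, N m; "opening": opening from 0.0 (shut) to 1.0 (fully open); "finger_force": force on a finger pad.
Only numpy, scipy, OpenCV 4.12 (cv2) and the standard library are available. Lean on these libraries where they do the work, as an engineer would, in place of code of your own. Each camera call takes 0.05 s, during which the arm holds its last target. There are 200 camera calls.

## Working session

There is one attempt and no reset: what is moved stays moved. The work goes in short steps, Python scripts to look and compute and a shell command to move; the robot and the scene stay as the last step left them, time stands still between calls to the robot, and variables do not carry over. Pictures are saved under pics/ and viewed, at most 14 in all, crops included, and the job is handed in when it is done.

```bash
mkdir -p pics
cat > h.py <<'E'
import numpy as np, cv2
from scipy.spatial.transform import Rotation as R
from plant import ctrl
def shot(n):
    s=ctrl.get_state(); p=ctrl.read_camera(n)
    if n=='wrist':
        T=np.eye(4);T[:3,:3]=R.from_quat(s['tcp_rot']).as_matrix();T[:3,3]=s['eef_pos']
        p['T']=T@np.array(p['mount'])
    else:
        T=np.eye(4);r=np.array(p['rotation'],float)
        T[:3,:3]=r if r.shape==(3,3) else R.from_quat(r).as_matrix()
        T[:3,3]=p['xyz'];p['T']=T
    p['K']=np.array([[p['fx'],0,p['cx']],[0,p['fy'],p['cy']],[0,0,1.]])
    return p
def ray(p,uv):
    q=cv2.undistortPoints(np.array([[uv]],float),p['K'],np.array(p['D'],float))[0,0]
    return p['T'][:3,:3]@np.array([q[0],q[1],1.])
def onz(p,uv,z):
    d=ray(p,uv);o=p['T'][:3,3];return o+d*(z-o[2])/d[2]
def dep(p,uv):
    c,r=int(round(uv[0])),int(round(uv[1]));w=p['depth'][max(r-2,0):r+3,max(c-2,0):c+3]
    return p['T'][:3,3]+ray(p,uv)*np.median(w[w>0])
def cloud(p,st=1):
    v,u=np.mgrid[0:480:st,0:640:st];uv=np.c_[u.ravel(),v.ravel()].astype(float)
    q=cv2.undistortPoints(uv[:,None],p['K'],np.array(p['D'],float))[:,0]
    z=p['depth'][::st,::st].ravel();P=np.c_[q*z[:,None],z]@p['T'][:3,:3].T+p['T'][:3,3]
    return P,uv,z>0
def save(p,f): cv2.imwrite('pics/'+f,np.ascontiguousarray(p['pixels'][:,:,::-1]))
E
python3 - <<'E'
from h import *
np.set_printoptions(precision=4,suppress=True)
s=ctrl.get_state();print(s)
p=shot('top');save(p,'top0.png');print(p['T'],p['fx'],p['D'])
for q in ['relay0','press','nest','hub','crank_grip','tray','seat0','seat3','tray_in','carton']:
    for d in ctrl.tip_of(q,p)[:5 if q=='relay0' else 1]:
        z={'relay0':0,'press':0,'nest':.014,'hub':.041,'crank_grip':.064,'seat0':.032,'seat3':.032,'tray_in':.004}.get(q,0)
        print(q,d['score'],np.round(d['at'],1),onz(p,d['at'],z))
    if q=='relay0':
        for d in ctrl.spot_in(q,p)[:5]: print('spot',d['score'],np.round(d['at'],1),dep(p,d['at']))
p=shot('side');save(p,'side0.png')
E
```

```text
{'time': 0.0, 'qpos': array([-1.261 ,  0.2872,  1.5782, -0.    ,  1.2787, -0.15  ]), 'dq': array([ 0.0001,  0.0003,  0.0015,  0.0011,  0.0005, -0.0011]), 'joint_efforts': array([  0.0003, -40.5972, -29.2626,  -0.0001,   0.0058,  -0.    ]), 'eef_pos': array([ 0.2994, -0.6042,  0.2299]), 'tcp_rot': array([ 0.9737,  0.2279, -0.0001, -0.0012]), 'contact_force': array([0.2431, 0.1263, 0.4186]), 'wrist_torque': array([-0.0041, -0.0474,  0.0652]), 'finger_force': 0.0, 'opening': 0.9997752855473034}
[[ 0.008  -0.9937  0.1115  0.4269]
 [-0.9999 -0.0096 -0.0135  0.007 ]
 [ 0.0145 -0.1114 -0.9937  1.1295]
 [ 0.      0.      0.      1.    ]] 501.0264485489472 [-0.0139  0.      0.      0.      0.    ]
relay0 0.7 [321.  288.8] [0.4332 0.0036 0.    ]
relay0 0.65 [428.8 322.3] [ 0.3606 -0.2379  0.    ]
relay0 0.6 [373.3 289.7] [ 0.4321 -0.1138  0.    ]
relay0 0.49 [266.2 293.7] [0.4213 0.126  0.    ]
spot 0.79 [265.6 291.2] [0.4268 0.124  0.0325]
spot 0.73 [318.8 288.9] [0.4328 0.0085 0.0337]
spot 0.58 [374.  288.4] [ 0.4348 -0.1118  0.0333]
spot 0.18 [259.4 231. ] [0.5574 0.1394 0.0418]
press 0.92 [343.7 238.2] [ 0.5478 -0.0468  0.    ]
nest 0.52 [440.4 188.9] [ 0.6611 -0.2657  0.014 ]
hub 0.73 [260.4 232.1] [0.5551 0.1372 0.041 ]
crank_grip 0.82 [264.4 253. ] [0.5076 0.1249 0.064 ]
tray 0.74 [163.2 248.4] [0.5208 0.3602 0.    ]
seat0 0.83 [354.4 236.8] [ 0.5477 -0.0689  0.032 ]
seat3 0.83 [354.4 236.8] [ 0.5477 -0.0689  0.032 ]
tray_in 0.96 [163.5 249.5] [0.518  0.3582 0.004 ]
carton 0.78 [488.5 250.8] [ 0.5221 -0.3766  0.    ]
```

View pics/top0.png

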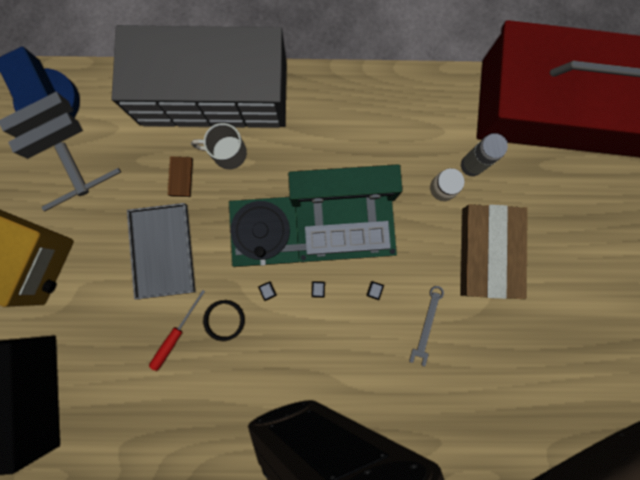

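View pics/side0.png

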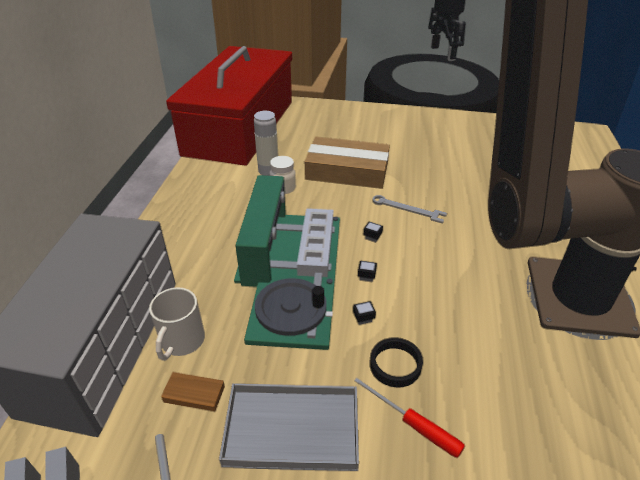

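```bash
python3 -m inch '[[0,0.403,-0.475,-0.12,26.4],[0,0.403,-0.475,-0.12,26.4],[0,0.403,-0.475,-0.12,26.4],[0,0.403,-0.475,-0.12,26.4],[0,0.403,-0.475,-0.12,26.4]]'
cat > where.py <<'E'
# where.py x y z yaw : shift in tool axes and turn to reach it
import sys
from h import *
s=ctrl.get_state();M=R.from_quat(s['tcp_rot']).as_matrix()
yaw=np.degrees(np.arctan2(M[1,0],M[0,0]))
print('t',round(s['time'],2),'tcp',np.round(s['eef_pos'],4),'yaw',round(yaw,2),'op',round(s['opening'],3),'F',np.round(s['contact_force'],1))
a=[float(v) for v in sys.argv[1:]]
if a: print('shift',np.round(M.T@(np.array(a[:3])-s['eef_pos']),4),'turn',round(yaw-a[3],2))
E
python3 where.py .45 0 .35 0; python3 -c "
from h import *
print(np.round(ctrl.read_camera('wrist')['mount'],3), ctrl.read_camera('wrist')['fx'])"
```

```text
time: 1.07
eef_pos: [0.349, -0.4046, 0.271]
tcp_rot: [1.0, -0.002, 0.0, -0.0]
contact_force: [0.6, -0.3, 1.0]
opening: 0.999
finger_force: 0.0
t 1.07 tcp [ 0.349  -0.4046  0.271 ] yaw -0.27 op 0.999 F [ 0.6 -0.3  1. ]
shift [ 0.0991 -0.405  -0.079 ] turn -0.27
[[-0.    -0.963 -0.271  0.067]
 [ 1.    -0.    -0.     0.001]
 [ 0.    -0.271  0.963 -0.142]
 [ 0.     0.     0.     1.   ]] 368.56096062811497
```

```bash
python3 -m inch '[[0,0.17,-0.405,-0.03,-0.3],[0,0.17,-0.405,-0.03,-0.3],[0,0.17,-0.405,-0.03,-0.3],[0,0.17,-0.405,-0.03,-0.3],[0,0.17,-0.405,-0.03,-0.3]]' >/dev/null;python3 -m inch '[[0,0.1,-0.25,-0.01,0],[0,0.09,-0.21,-0.01,0],[0,0.09,-0.21,-0.01,0],[0,0.09,-0.21,-0.01,0],[0,0.09,-0.21,-0.01,0]]' >/dev/null;python3 -m inch '[[0,0,0,0,0],[0,0,0,0,0]]'
python3 where.py .52 0 .3 0
python3 - <<'E'
from h import *
np.set_printoptions(precision=4,suppress=True)
p=shot('wrist');save(p,'w0.png')
for q,z in [('relay0',0),('hub',.041),('crank_grip',.064),('seat0',.032),('seat3',.032),('press',0),('tray_in',.004)]:
    for d in ctrl.tip_of(q,p)[:4]: print(q,d['score'],np.round(d['at'],1),onz(p,d['at'],z))
P,uv,ok=cloud(p)
P=P[ok];np.save('w0.npy',P)
def rect(m,n):
    r=cv2.minAreaRect(P[m][:,:2].astype(np.float32)*1000);print(n,m.sum(),np.round(r,1).tolist() if 0 else r, 'z',np.median(P[m][:,2]))
for c in [(.434,-.113),(.433,.006),(.424,.125)]:
    rect((np.hypot(P[:,0]-c[0],P[:,1]-c[1])<.035)&(P[:,2]>.02)&(P[:,2]<.045),'relay')
rect((P[:,2]>.041)&(P[:,2]<.048)&(P[:,1]<.06)&(P[:,1]>-.2)&(P[:,0]>.48)&(P[:,0]<.62),'nest')
rect((P[:,2]>.1)&(P[:,2]<.12)&(P[:,0]>.56)&(P[:,0]<.75),'head')
E
```

```text
time: 2.17
eef_pos: [0.5113, -0.0214, 0.294]
tcp_rot: [1.0, 0.004, 0.0, 0.0]
contact_force: [-0.0, 0.3, 0.6]
opening: 1.002
finger_force: 0.0
t 2.17 tcp [ 0.5113 -0.0214  0.294 ] yaw 0.5 op 1.002 F [-0.   0.3  0.6]
shift [ 0.0089 -0.0214 -0.006 ] turn 0.5
relay0 0.76 [288.  262.1] [0.4285 0.013  0.    ]
relay0 0.65 [393.1 261.5] [ 0.4303 -0.1184  0.    ]
relay0 0.63 [199.9 262.7] [0.4267 0.1233 0.    ]
hub 0.61 [159.7 157.3] [0.5576 0.1431 0.041 ]
crank_grip 0.76 [161.7 206.5] [0.5096 0.1366 0.064 ]
crank_grip 0.43 [286.7 176.2] [0.5412 0.0081 0.064 ]
crank_grip 0.38 [ 60.7 323.4] [0.3753 0.2654 0.064 ]
seat0 0.94 [404.1 165.1] [ 0.551  -0.1162  0.032 ]
seat0 0.82 [283.9 173.8] [0.5406 0.0136 0.032 ]
seat0 0.75 [327.5 170.5] [ 0.5445 -0.0336  0.032 ]
seat0 0.72 [364.6 170.3] [ 0.545  -0.0738  0.032 ]
seat3 0.94 [404.1 165.1] [ 0.551  -0.1162  0.032 ]
seat3 0.82 [283.9 173.8] [0.5406 0.0136 0.032 ]
seat3 0.75 [327.5 170.5] [ 0.5445 -0.0336  0.032 ]
seat3 0.72 [364.6 170.3] [ 0.545  -0.0738  0.032 ]
press 0.73 [342.2 166. ] [ 0.5471 -0.0516  0.    ]
tray_in 0.59 [346.9 171.7] [ 0.5409 -0.057   0.004 ]
relay 851 ((429.26495361328125, -114.03587341308594), (30.377317428588867, 36.187503814697266), 71.63145446777344) z 0.03218892252548805
relay 802 ((430.84967041015625, 10.608184814453125), (29.875001907348633, 36.56067657470703), 86.30086517333984) z 0.03218521108115685
relay 869 ((426.1997985839844, 121.8394775390625), (36.1172981262207, 30.554466247558594), 25.05752182006836) z 0.03217191839607092
nest 6814 ((569.2075805664062, -43.19573211669922), (112.68685150146484, 197.9288787841797), 4.381479740142822) z 0.043748295440718815
head 23906 ((650.2131958007812, -43.920867919921875), (67.47940063476562, 235.39389038085938), 4.412611961364746) z 0.10956721526905472
```

View pics/w0.png

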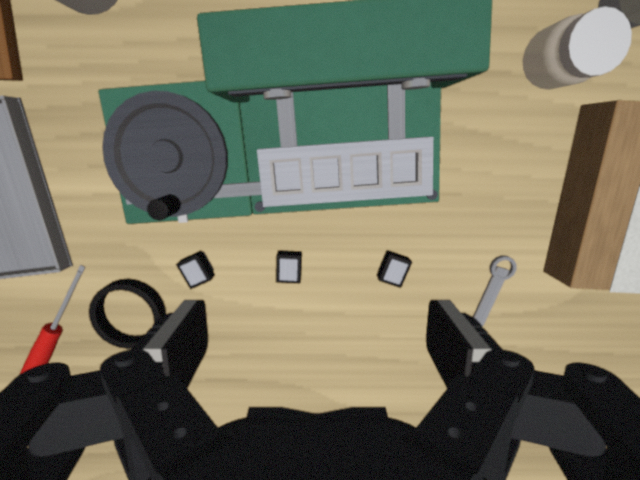

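Run:
```python
from h import *
P=np.load('w0.npy')
a=np.radians(4.4);c0=np.array([.546,-.051])
c,s=np.cos(a),np.sin(a)
L=(P[:,:2]-c0)@np.array([[c,-s],[s,c]])  # press coords
m=(P[:,2]>.040)&(P[:,2]<.048)&(abs(L[:,0])<.045)&(abs(L[:,1])<.105)
Q=L[m]*1000
print(m.sum(),np.percentile(Q,[0,.5,1,50,99,99.5,100],axis=0).round(1))
h=np.histogram(Q[:,0],np.arange(-45,46,2))[0];print(h);print(np.histogram(Q[:,1],np.arange(-106,107,2))[0])
# socket floors and handle, hub
m2=(P[:,2]<.038)&(P[:,2]>.02)&(abs(L[:,0])<.025)&(abs(L[:,1])<.085)
print('floors',np.histogram(L[m2][:,1]*1000,np.arange(-86,87,4))[0], np.percentile(L[m2][:,0]*1000,[1,5,50,95,99]))
m3=(P[:,2]>.075)&(P[:,2]<.085)&(L[:,1]>.15)&(L[:,0]<.03);print('crank top',P[m3].mean(0),m3.sum(),(P[m3].max(0)+P[m3].min(0))/2)
m4=(P[:,2]>.034)&(P[:,2]<.045)&(L[:,1]>.12)
print('wheel',cv2.minEnclosingCircle((P[m4][:,:2]*1000).astype(np.float32)))
# nest edges line fits by minAreaRect
from itertools import product
pts=(P[m&(abs(L[:,0])<.034)&(abs(L[:,1])<.095)][:,:2]*1000).astype(np.float32);print(cv2.minAreaRect(pts))
```

```text
6993 [[-32.6 -92.9]
 [-32.2 -91.8]
 [-32.  -91.1]
 [ -0.9  -1.7]
 [ 27.4  88.5]
 [ 27.6  89.2]
 [ 28.   89.9]]
[  0   0   0   0   0   0 218 312 314 321 311 320 345 266 132 136 134 132
 136 139 139 136 140 134 141 141 142 140 139 311 337 343 346 346 354 349
 139   0   0   0   0   0   0   0   0]
[  0   0   0   0   0   0  23 110 111 106 119 111 118 121  66  53  58  55
  50  53  55  55  52  53  55  54  52  81  93 110 112 110 111 107 120  69
  54  57  52  57  52  54  54  53  55  52  57  50  64 108 110 111 109 115
 107 112  66  51  53  55  56  54  51  53  52  54  53  53  55  68 110 112
 110 114 108 103 104  62  53  53  53  54  54  53  52  52  55  54  51  53
  71 119 110 107 111 108 105 102   0   0   0   0   0   0   0   0]
floors [  0  13 159 113 115  96 112 109  10   0   0   0  89 108 102 109 106 109
 106   3   0   0   0 114 104 108 106 109 105  92   0   0   0  25 105 108
 106 106 108 103  69   0   0] [-18.01278444 -17.54440949  -3.13933975  10.92831653  12.15768551]
crank top [0.50969371 0.13413978 0.07960787] 380 [0.50928873 0.13476114 0.07859603]
wheel ((559.3922119140625, 172.01116943359375), 155.9816131591797)
((543.6883544921875, -52.7254638671875), (60.4340934753418, 182.7008056640625), 4.528162956237793)
```

```bash
python3 -m inch '[[0,-0.083,0.093,0.1,-36],[0,-0.083,0.093,0.1,-36],[0,-0.083,0.093,0.1,-36],[0,-0.083,0.093,0.1,-36],[0,-0.083,0.093,0.1,-36]]' >/dev/null;python3 -m inch '[[0,0,0,0.06,-35],[0,0,0,0.06,-35],[0,0,0,0.06,-35],[0,0,0,0.06,-35],[0,0,0,0.06,-35]]' >/dev/null;python3 -m inch '[[0,0,0,0,0],[0,0,0,0,0]]' 
python3 where.py .4293 -.1140 .013 71.6
```

```text
time: 3.57
eef_pos: [0.428, -0.1169, 0.1341]
tcp_rot: [0.819, 0.573, 0.0, 0.0]
contact_force: [0.7, -0.2, -0.6]
opening: 1.004
finger_force: 0.0
t 3.57 tcp [ 0.428  -0.1169  0.1341] yaw 69.94 op 1.004 F [ 0.7 -0.2 -0.6]
shift [0.0032 0.0002 0.1211] turn -1.66
```

```bash
python3 -m inch '[[0,0.003,0,0.04,-1.7],[0,0.003,0,0.08,-1.7],[0,0.003,0,0.11,-1.7],[0,0.003,0,0.121,-1.7],[0,0.003,0,0.121,-1.7]]';python3 where.py .4293 -.1140 .013 71.6; python3 -m inch '[[1,0,0,0,0],[1,0,0,0,0],[1,0,0,0,0],[1,0,0,0,0],[1,0,0,0,0]]' 50;python3 -m inch '[[1,0,0,0,0],[1,0,0,0,0],[1,0,0,0,0],[1,0,0,0,0]]';python3 -m inch '[[1,0,0,-0.04,0],[1,0,0,-0.08,0],[1,0,0,-0.1,0],[1,0,0,-0.1,0]]';python3 where.py .5486 -.1155 .113 94.5
```

```text
time: 3.98
eef_pos: [0.4262, -0.1124, 0.0098]
tcp_rot: [0.811, 0.586, -0.002, -0.003]
contact_force: [0.7, -0.2, 0.4]
opening: 0.996
finger_force: 0.0
t 3.98 tcp [ 0.4262 -0.1124  0.0098] yaw 71.69 op 0.996 F [ 0.7 -0.2  0.4]
shift [-0.0006  0.0034 -0.0032] turn 0.09
time: 4.4
eef_pos: [0.4306, -0.1144, 0.0148]
tcp_rot: [0.81, 0.587, 0.001, 0.002]
contact_force: [-0.1, 0.6, 6.3]
opening: 0.405
finger_force: 51.0
time: 4.73
eef_pos: [0.4306, -0.1144, 0.0148]
tcp_rot: [0.81, 0.587, 0.001, 0.002]
contact_force: [-0.5, 0.4, 6.8]
opening: 0.41
finger_force: 51.1
time: 5.07
eef_pos: [0.4325, -0.1154, 0.1187]
tcp_rot: [0.81, 0.587, 0.003, 0.005]
contact_force: [0.7, -0.4, -0.9]
opening: 0.408
finger_force: 50.5
t 5.07 tcp [ 0.4325 -0.1154  0.1187] yaw 71.86 op 0.408 F [ 0.7 -0.4 -0.9]
shift [0.036  0.1103 0.0069] turn -22.64
```

```bash
python3 -m inch '[[1,0.036,0.11,0.007,-22.6],[1,0.036,0.11,0.007,-22.6],[1,0.036,0.11,0.007,-22.6],[1,0.036,0.11,0.007,-22.6],[1,0.036,0.11,0.007,-22.6]]'>/dev/null;python3 -m inch '[[1,0,0,0,0],[1,0,0,0,0],[1,0,0,0,0]]'
python3 where.py .5486 -.1155 .067 94.5
python3 - <<'E'
from h import *
p=shot('wrist');save(p,'w1.png')
for d in ctrl.tip_of('seat0',p)[:4]: print('seat',d['score'],np.round(d['at'],1),onz(p,d['at'],.032))
E
```

```text
time: 5.73
eef_pos: [0.5435, -0.1135, 0.1057]
tcp_rot: [0.679, 0.734, -0.0, -0.0]
contact_force: [-0.4, -0.9, -0.4]
opening: 0.409
finger_force: 50.5
t 5.73 tcp [ 0.5435 -0.1135  0.1057] yaw 94.4 op 0.409 F [-0.4 -0.9 -0.4]
shift [-0.0024  0.0049  0.0387] turn -0.1
seat 0.77 [328.5 188.4] [ 0.54612054 -0.07381145  0.032     ]
seat 0.7 [327.8 253.8] [ 0.54909748 -0.11384959  0.032     ]
seat 0.62 [328.9 113.9] [ 0.54283686 -0.03255031  0.032     ]
seat 0.61 [328.5  31. ] [0.53910579 0.00880806 0.032     ]
```

View pics/w1.png

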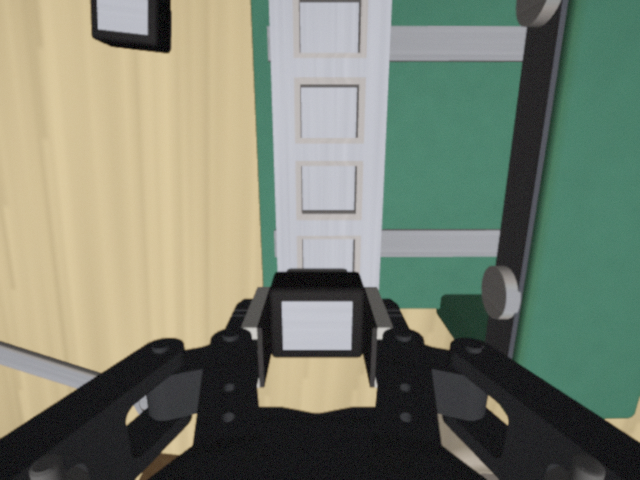

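```bash
cat > held.py <<'E'
from h import *
import sys
s=ctrl.get_state();p=shot('wrist');P,uv,ok=cloud(p);t=s['eef_pos']
M=R.from_quat(s['tcp_rot']).as_matrix();L=(P-t)@M
m=ok&(abs(L[:,1])<.0165)&(abs(L[:,0])<.04)&(L[:,2]<.005)&(L[:,2]>-.035)
L=L[m];z=np.median(L[:,2]);k=L[abs(L[:,2]-z)<.004]
print('cap top tool z',round(z,4),'tool x range',np.percentile(k[:,0],[1,50,99]).round(4),'centre offset',((np.percentile(k[:,0],.5)+np.percentile(k[:,0],99.5))/2).round(4),len(k))
E
python3 held.py;python3 where.py .549 -.1150 .067 94.5
```

```text
cap top tool z -0.0172 tool x range [-0.0142  0.0019  0.0149] centre offset 0.0003 6432
t 5.88 tcp [ 0.5442 -0.1137  0.1063] yaw 94.42 op 0.408 F [ 0.5 -0.4 -0.5]
shift [-0.0016  0.0046  0.0393] turn -0.08
```

```bash
python3 -m inch '[[1,-0.0015,0.0046,0,0],[1,-0.0015,0.0046,0.02,0],[1,-0.0015,0.0046,0.038,0],[1,-0.0015,0.0046,0.038,0],[1,-0.0015,0.0046,0.038,0]]';python3 where.py .549 -.1150 .0465 94.5;python3 -m inch '[[1,0,0,0.005,0],[1,0,0,0.01,0],[1,0,0,0.015,0],[1,0,0,0.02,0],[1,0,0,0.021,0]]';python3 -m inch '[[1,0,0,0,0],[1,0,0,0,0]]'; python3 where.py .549 -.1150 .0465 94.5
```

```text
time: 6.3
eef_pos: [0.5487, -0.1146, 0.0672]
tcp_rot: [0.679, 0.734, -0.0, -0.001]
contact_force: [0.4, -0.1, -1.0]
opening: 0.409
finger_force: 50.5
t 6.3 tcp [ 0.5487 -0.1146  0.0672] yaw 94.45 op 0.409 F [ 0.4 -0.1 -1. ]
shift [-0.0005  0.0003  0.0207] turn -0.05
time: 6.72
eef_pos: [0.5495, -0.1148, 0.0468]
tcp_rot: [0.679, 0.734, -0.0, -0.0]
contact_force: [-2.2, 1.0, 3.7]
opening: 0.407
finger_force: 51.1
time: 6.88
eef_pos: [0.5495, -0.1148, 0.047]
tcp_rot: [0.679, 0.734, 0.0, 0.0]
contact_force: [0.9, 0.5, -0.6]
opening: 0.411
finger_force: 50.5
t 6.88 tcp [ 0.5495 -0.1148  0.047 ] yaw 94.46 op 0.411 F [ 0.9  0.5 -0.6]
shift [-0.0002 -0.0006  0.0005] turn -0.04
```

```bash
python3 -m inch '[[1,0,0,0.002,0],[1,0,0,0.003,0],[1,0,0,0.003,0],[1,0,0,0.003,0]]';python3 -m inch '[[0,0,0,-0.001,0],[0,0,0,-0.001,0],[0,0,0,-0.001,0],[0,0,0,-0.001,0],[0,0,0,-0.001,0]]';python3 -m inch '[[0,0,0,-0.04,0],[0,0,0,-0.08,0],[0,0,0,-0.11,0],[0,0,0,-0.11,0],[0,0,0,-0.11,0]]';python3 where.py .48 .03 .2 86.3
```

```text
time: 7.22
eef_pos: [0.5499, -0.1149, 0.0467]
tcp_rot: [0.679, 0.734, -0.0, -0.0]
contact_force: [-5.8, 2.4, 12.6]
opening: 0.409
finger_force: 52.2
time: 7.63
eef_pos: [0.5493, -0.1148, 0.0446]
tcp_rot: [0.679, 0.734, -0.0, -0.0]
contact_force: [-0.6, -0.0, -0.9]
opening: 0.997
finger_force: 0.0
time: 8.05
eef_pos: [0.551, -0.1154, 0.1576]
tcp_rot: [0.679, 0.734, 0.001, 0.003]
contact_force: [-0.9, 0.1, 0.2]
opening: 1.003
finger_force: 0.0
t 8.05 tcp [ 0.551  -0.1154  0.1576] yaw 94.46 op 1.003 F [-0.9  0.1  0.2]
shift [ 0.1504 -0.0593 -0.0431] turn 8.16
```

```bash
cat > find.py <<'E'
from h import *
p=shot('wrist');P,uv,ok=cloud(p)
for d in ctrl.spot_in('relay0',p)[:6]:
    if d['score']<.3: continue
    c=dep(p,d['at']);m=ok&(np.hypot(P[:,0]-c[0],P[:,1]-c[1])<.032)&(abs(P[:,2]-c[2])<.003)
    if m.sum()<50: continue
    (x,y),(w,h),a=cv2.minAreaRect((P[m][:,:2]*1000).astype(np.float32))
    a=a if w>h else a+90
    a=(a+90)%180-90
    print(round(d['score'],2),np.round(d['at']),'pos',round(x/1e3,4),round(y/1e3,4),'top',round(float(np.median(P[m][:,2])),4),'size',round(w,1),round(h,1),'yaw',round(a,1))
E
python3 -m inch '[[0,0.085,-0.115,0,8],[0,0.085,-0.115,0,8],[0,0.085,-0.115,0,8],[0,0.085,-0.115,0,8],[0,0.085,-0.115,0,8]]' >/dev/null;python3 -m inch '[[0,0,0,0,0],[0,0,0,0,0]]'>/dev/null; python3 find.py; python3 where.py .4308 .0106 .1 86.3
```

```text
0.81 [317. 166.] pos 0.4306 0.0105 top 0.0322 size 29.9 35.5 yaw -2.5
0.62 [500. 322.] pos 0.552 -0.1146 top 0.0639 size 27.9 31.1 yaw -84.2
0.6 [298.   6.] pos 0.4255 0.1072 top 0.0318 size 13.1 32.5 yaw -3.2
t 8.73 tcp [ 0.4291 -0.0396  0.1549] yaw 86.43 op 1.0 F [ 0.3 -0.2  0.7]
shift [ 0.0502 -0.0014  0.0549] turn 0.13
```

```bash
python3 -m inch '[[0,0.04,-0.001,0,-0.3],[0,0.05,-0.001,0.03,-0.3],[0,0.05,-0.001,0.06,-0.3],[0,0.05,-0.001,0.09,-0.3],[0,0.05,-0.001,0.09,-0.3]]'>/dev/null;python3 -m inch '[[0,0,0,0,0],[0,0,0,0,0]]'>/dev/null; python3 where.py .4306 .0105 .013 86.7
```

```text
t 9.32 tcp [0.4318 0.0104 0.0663] yaw 86.73 op 1.0 F [-0.2 -0.3  0.5]
shift [ 0.0001 -0.0013  0.0533] turn 0.03
```

```bash
python3 -m inch '[[0,0,-0.001,0.03,0],[0,0,-0.001,0.053,0],[0,0,-0.001,0.053,0],[0,0,-0.001,0.053,0]]'; python3 -m inch '[[1,0,0,0,0],[1,0,0,0,0],[1,0,0,0,0],[1,0,0,0,0],[1,0,0,0,0]]' 50 >/dev/null;python3 -m inch '[[1,0,0,0,0],[1,0,0,0,0],[1,0,0,0,0]]';python3 -m inch '[[1,0,0,-0.04,0],[1,0,0,-0.08,0],[1,0,0,-0.1,0],[1,0,0,-0.1,0],[1,0,0,-0.1,0]]';python3 where.py .5458 -.0737 .1 94.5
```

```text
time: 9.65
eef_pos: [0.4301, 0.0107, 0.0131]
tcp_rot: [0.727, 0.687, 0.0, 0.0]
contact_force: [0.5, 0.0, 0.0]
opening: 1.001
finger_force: 0.0
time: 10.32
eef_pos: [0.4306, 0.0108, 0.0135]
tcp_rot: [0.727, 0.687, 0.001, 0.001]
contact_force: [-0.4, -0.6, 6.0]
opening: 0.41
finger_force: 50.7
time: 10.73
eef_pos: [0.4301, 0.0109, 0.1133]
tcp_rot: [0.727, 0.687, 0.001, 0.001]
contact_force: [-0.3, -0.0, -1.4]
opening: 0.408
finger_force: 50.7
t 10.73 tcp [0.4301 0.0109 0.1133] yaw 86.77 op 0.408 F [-0.3 -0.  -1.4]
shift [-0.0779  0.1202  0.0137] turn -7.73
```

```bash
python3 -m inch '[[1,-0.078,0.12,0.01,-7.7],[1,-0.078,0.12,0.01,-7.7],[1,-0.078,0.12,0.01,-7.7],[1,-0.078,0.12,0.01,-7.7],[1,-0.078,0.12,0.01,-7.7]]'>/dev/null;python3 -m inch '[[1,0,0,0,0],[1,0,0,0,0],[1,0,0,0,0]]'>/dev/null;python3 held.py;python3 where.py .5460 -.0735 .067 94.5
```

```text
cap top tool z -0.0185 tool x range [-0.0143  0.002   0.0151] centre offset 0.0003 6597
t 11.45 tcp [ 0.5432 -0.0725  0.1011] yaw 94.51 op 0.403 F [-0.2 -0.6 -1.2]
shift [-0.0012  0.0028  0.0341] turn 0.01
```

```bash
python3 -m inch '[[1,-0.0012,0.0028,0,0],[1,-0.0012,0.0028,0.02,0],[1,-0.0012,0.0028,0.034,0],[1,-0.0012,0.0028,0.034,0],[1,-0.0012,0.0028,0.034,0]]'>/dev/null;python3 where.py .546 -.0735 .0455 94.5;python3 -m inch '[[1,0,0,0.005,0],[1,0,0,0.01,0],[1,0,0,0.015,0],[1,0,0,0.02,0],[1,0,0,0.022,0]]';python3 -m inch '[[1,0,0,0.003,0],[1,0,0,0.003,0],[1,0,0,0.003,0]]'; python3 where.py .546 -.0735 .0455 94.5
```

```text
t 11.87 tcp [ 0.5468 -0.074   0.0675] yaw 94.49 op 0.405 F [-1.1  0.2 -0.8]
shift [ 0.0006 -0.0007  0.022 ] turn -0.01
time: 12.28
eef_pos: [0.5473, -0.0745, 0.0454]
tcp_rot: [0.679, 0.734, -0.0, -0.0]
contact_force: [-3.0, 2.5, 13.5]
opening: 0.409
finger_force: 52.6
time: 12.53
eef_pos: [0.5479, -0.0746, 0.0454]
tcp_rot: [0.679, 0.734, -0.0, -0.001]
contact_force: [-6.5, 2.4, 11.6]
opening: 0.411
finger_force: 52.2
t 12.53 tcp [ 0.5479 -0.0746  0.0454] yaw 94.48 op 0.411 F [-6.5  2.4 11.6]
shift [ 0.0012 -0.0019 -0.0001] turn -0.02
```

```bash
python3 -m inch '[[0,0,0,-0.002,0],[0,0,0,-0.002,0],[0,0,0,-0.002,0],[0,0,0,-0.002,0],[0,0,0,-0.002,0]]'>/dev/null;python3 -m inch '[[0,0,0,-0.04,0],[0,0,0,-0.08,0],[0,0,0,-0.11,0],[0,0,0,-0.11,0]]'>/dev/null;python3 -m inch '[[0,0.144,-0.107,0,-20.5],[0,0.144,-0.107,0,-20.5],[0,0.144,-0.107,0,-20.5],[0,0.144,-0.107,0,-20.5],[0,0.144,-0.107,0,-20.5]]';python3 -m inch '[[0,0,0,0,0],[0,0,0,0,0]]'>/dev/null;python3 find.py;python3 where.py .4262 .1218 .1 115
```

```text
time: 13.7
eef_pos: [0.4256, 0.0635, 0.1532]
tcp_rot: [0.537, 0.844, -0.0, -0.002]
contact_force: [1.2, -0.0, -0.3]
opening: 1.0
finger_force: 0.0
0.56 [349. 154.] pos 0.4262 0.1217 top 0.0321 size 36.0 29.7 yaw 25.1
t 13.97 tcp [0.4308 0.0599 0.1553] yaw 114.92 op 0.997 F [ 0.5 -0.1  0.5]
shift [0.0581 0.0218 0.0553] turn -0.08
```

```bash
python3 -m inch '[[0,0.04,0.015,0,0],[0,0.058,0.022,0.03,0],[0,0.058,0.022,0.06,0],[0,0.058,0.022,0.09,0],[0,0.058,0.022,0.09,0]]'>/dev/null;python3 -m inch '[[0,0,0,0,0],[0,0,0,0,0]]'>/dev/null; python3 where.py .4262 .1217 .013 115
```

```text
t 14.55 tcp [0.427  0.1219 0.0663] yaw 114.88 op 1.002 F [-0.2  0.2  0.4]
shift [ 0.0002 -0.0009  0.0533] turn -0.12
```

```bash
python3 -m inch '[[0,0,-0.001,0.03,0],[0,0,-0.001,0.053,0],[0,0,-0.001,0.053,0],[0,0,-0.001,0.053,0]]'>/dev/null; python3 -m inch '[[1,0,0,0,0],[1,0,0,0,0],[1,0,0,0,0],[1,0,0,0,0],[1,0,0,0,0]]' 50 >/dev/null;python3 -m inch '[[1,0,0,0,0],[1,0,0,0,0],[1,0,0,0,0]]';python3 -m inch '[[1,0,0,-0.04,0],[1,0,0,-0.08,0],[1,0,0,-0.1,0],[1,0,0,-0.1,0],[1,0,0,-0.1,0]]'>/dev/null;python3 where.py .5425 -.0320 .1 94.5
```

```text
time: 15.55
eef_pos: [0.4256, 0.1222, 0.0135]
tcp_rot: [0.538, 0.843, 0.001, 0.001]
contact_force: [-1.0, -0.3, 6.4]
opening: 0.409
finger_force: 50.8
t 15.97 tcp [0.4251 0.1222 0.1133] yaw 114.97 op 0.407 F [-0.   0.5 -1.5]
shift [-0.1893  0.0413  0.0137] turn 20.47
```

```bash
python3 -m inch '[[1,-0.189,0.041,0,20.5],[1,-0.189,0.041,0,20.5],[1,-0.189,0.041,0,20.5],[1,-0.189,0.041,0,20.5],[1,-0.189,0.041,0.01,20.5]]'>/dev/null;python3 -m inch '[[1,0,0,0,0],[1,0,0,0,0]]'>/dev/null;python3 held.py;python3 where.py .5426 -.0318 .067 94.5
```

```text
cap top tool z -0.0185 tool x range [-0.0151  0.0011  0.0139] centre offset -0.0007 6491
t 16.6 tcp [ 0.5393 -0.0317  0.0993] yaw 94.4 op 0.412 F [-0.1 -0.3 -1.5]
shift [-0.0004  0.0035  0.0323] turn -0.1
```

```bash
python3 -m inch '[[1,0,0.003,0,0],[1,0,0.003,0.02,0],[1,0,0.003,0.032,0],[1,0,0.003,0.032,0],[1,0,0.003,0.032,0]]'>/dev/null;python3 where.py .5426 -.0312 .0455 94.5;python3 -m inch '[[1,0,0,0.005,0],[1,0,0,0.01,0],[1,0,0,0.015,0],[1,0,0,0.02,0],[1,0,0,0.022,0]]';python3 -m inch '[[1,0,0,0.003,0],[1,0,0,0.003,0],[1,0,0,0.003,0]]'; python3 where.py .5426 -.0315 .0455 94.5
```

```text
t 17.02 tcp [ 0.5428 -0.0306  0.0689] yaw 94.53 op 0.405 F [ 0.7 -0.   0.1]
shift [-0.0006 -0.0002  0.0234] turn 0.03
time: 17.43
eef_pos: [0.5437, -0.0316, 0.0471]
tcp_rot: [0.679, 0.734, -0.0, -0.001]
contact_force: [-0.3, 0.3, -0.6]
opening: 0.408
finger_force: 50.5
time: 17.68
eef_pos: [0.5445, -0.0319, 0.0455]
tcp_rot: [0.679, 0.734, 0.0, 0.0]
contact_force: [-1.5, 0.9, 3.0]
opening: 0.411
finger_force: 51.0
t 17.68 tcp [ 0.5445 -0.0319  0.0455] yaw 94.46 op 0.411 F [-1.5  0.9  3. ]
shift [ 0.0005 -0.0019  0.    ] turn -0.04
```

```bash
python3 -m inch '[[1,0,0,0.004,0],[1,0,0,0.004,0],[1,0,0,0.004,0]]';python3 -m inch '[[0,0,0,-0.004,0],[0,0,0,-0.004,0],[0,0,0,-0.004,0],[0,0,0,-0.004,0],[0,0,0,-0.004,0]]'>/dev/null;python3 -m inch '[[0,0,0,-0.04,0],[0,0,0,-0.08,0],[0,0,0,-0.12,0],[0,0,0,-0.13,0]]'>/dev/null;python3 -m inch '[[0,0,0,0,0]]'>/dev/null;python3 find.py
python3 -m inch '[[0,0.12,-0.03,0,0],[0,0.12,-0.03,0,0],[0,0.12,-0.03,0,0],[0,0.12,-0.03,0,0],[0,0.12,-0.03,0,0]]'>/dev/null;python3 -m inch '[[0,0,0,0,0],[0,0,0,0,0]]'
python3 - <<'E'
from h import *
p=shot('wrist');save(p,'w2.png');P,uv,ok=cloud(p)
for q,z in [('hub',.041),('crank_grip',.064)]:
    for d in ctrl.tip_of(q,p)[:1]: print(q,d['score'],np.round(d['at'],1),onz(p,d['at'],z))
m=ok&(P[:,2]>.076)&(P[:,2]<.085)&(np.hypot(P[:,0]-.51,P[:,1]-.1345)<.02)
Q=(P[m][:,:2]*1000).astype(np.float32);print('crank',cv2.minEnclosingCircle(Q),np.median(P[m][:,2]),m.sum())
m=ok&(P[:,2]>.034)&(P[:,2]<.045)&(np.hypot(P[:,0]-.5595,P[:,1]-.138)<.085)
m&=np.hypot(P[:,0]-.5595,P[:,1]-.138)>.03
Q=(P[m][:,:2]*1000).astype(np.float32);print('wheel',cv2.minEnclosingCircle(Q),m.sum())
E
python3 where.py .51 .1345 .15 94.5
```

```text
time: 17.93
eef_pos: [0.5449, -0.0318, 0.0454]
tcp_rot: [0.679, 0.734, -0.001, -0.001]
contact_force: [-11.8, 2.2, 23.2]
opening: 0.409
finger_force: 53.5
0.77 [313. 232.] pos 0.5442 -0.0402 top 0.0641 size 35.9 44.2 yaw -85.7
0.6 [311. 284.] pos 0.5464 -0.0704 top 0.0641 size 35.3 63.7 yaw -86.8
0.59 [312. 330.] pos 0.5478 -0.1037 top 0.0641 size 36.0 53.1 yaw -86.9
time: 19.45
eef_pos: [0.5046, 0.0848, 0.1735]
tcp_rot: [0.679, 0.734, -0.001, -0.001]
contact_force: [1.2, -0.1, 0.8]
opening: 1.002
finger_force: 0.0
hub 0.78 [396.7 162.9] [0.55745497 0.13924886 0.041     ]
crank_grip 0.63 [351.8 400.1] [ 0.54176234 -0.04903834  0.064     ]
crank ((509.3758544921875, 135.25442504882812), 10.85472583770752) 0.07974886121604512 914
wheel ((559.335693359375, 139.17263793945312), 65.36182403564453) 13865
t 19.6 tcp [0.5052 0.0845 0.1745] yaw 94.35 op 1.003 F [ 0.5 -0.  -0. ]
shift [0.0495 0.0086 0.0245] turn -0.15
```

View pics/w2.png

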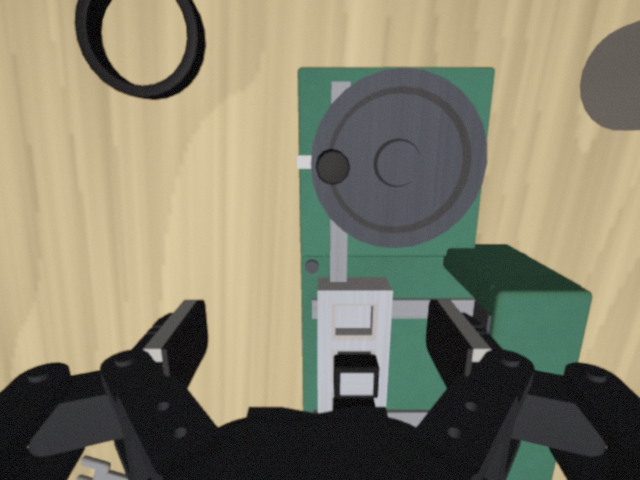

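```bash
python3 -m inch '[[0,0.05,0.005,0,0],[0,0.05,0.005,0,0],[0,0.05,0.005,0.03,0],[0,0.05,0.005,0.06,0],[0,0.05,0.005,0.06,0]]'>/dev/null;python3 -m inch '[[0,0,0,0,0],[0,0,0,0,0]]'>/dev/null;python3 where.py .5094 .1353 .05 94.5
python3 - <<'E'
import numpy as np
for k in range(8):
    f=lambda t:np.array([50*np.sin(t),50*(1-np.cos(t))])
    b=np.radians(45*k)
    print([list(np.round((f(b+np.radians(9*i))-f(b))/1000,4)) for i in range(1,6)])
E
```

```text
t 20.18 tcp [0.507  0.1354 0.1162] yaw 94.43 op 1.001 F [-0.1  0.1  0.4]
shift [-0.0003  0.0023  0.0662] turn -0.07
[[np.float64(0.0078), np.float64(0.0006)], [np.float64(0.0155), np.float64(0.0024)], [np.float64(0.0227), np.float64(0.0054)], [np.float64(0.0294), np.float64(0.0095)], [np.float64(0.0354), np.float64(0.0146)]]
[[np.float64(0.0051), np.float64(0.006)], [np.float64(0.0092), np.float64(0.0127)], [np.float64(0.0122), np.float64(0.0199)], [np.float64(0.014), np.float64(0.0275)], [np.float64(0.0146), np.float64(0.0354)]]
[[np.float64(-0.0006), np.float64(0.0078)], [np.float64(-0.0024), np.float64(0.0155)], [np.float64(-0.0054), np.float64(0.0227)], [np.float64(-0.0095), np.float64(0.0294)], [np.float64(-0.0146), np.float64(0.0354)]]
[[np.float64(-0.006), np.float64(0.0051)], [np.float64(-0.0127), np.float64(0.0092)], [np.float64(-0.0199), np.float64(0.0122)], [np.float64(-0.0275), np.float64(0.014)], [np.float64(-0.0354), np.float64(0.0146)]]
[[np.float64(-0.0078), np.float64(-0.0006)], [np.float64(-0.0155), np.float64(-0.0024)], [np.float64(-0.0227), np.float64(-0.0054)], [np.float64(-0.0294), np.float64(-0.0095)], [np.float64(-0.0354), np.float64(-0.0146)]]
[[np.float64(-0.0051), np.float64(-0.006)], [np.float64(-0.0092), np.float64(-0.0127)], [np.float64(-0.0122), np.float64(-0.0199)], [np.float64(-0.014), np.float64(-0.0275)], [np.float64(-0.0146), np.float64(-0.0354)]]
[[np.float64(0.0006), np.float64(-0.0078)], [np.float64(0.0024), np.float64(-0.0155)], [np.float64(0.0054), np.float64(-0.0227)], [np.float64(0.0095), np.float64(-0.0294)], [np.float64(0.0146), np.float64(-0.0354)]]
[[np.float64(0.006), np.float64(-0.0051)], [np.float64(0.0127), np.float64(-0.0092)], [np.float64(0.0199), np.float64(-0.0122)], [np.float64(0.0275), np.float64(-0.014)], [np.float64(0.0354), np.float64(-0.0146)]]
```

```bash
python3 -m inch '[[0,0,0.002,0.03,0],[0,0,0.002,0.06,0],[0,0,0.002,0.066,0],[0,0,0.002,0.066,0],[0,0,0.002,0.066,0]]'; python3 -m inch '[[1,0,0,0,0],[1,0,0,0,0],[1,0,0,0,0],[1,0,0,0,0],[1,0,0,0,0]]' 40 >/dev/null;python3 -m inch '[[1,0,0,0,0],[1,0,0,0,0],[1,0,0,0,0],[1,0,0,0,0]]';python3 where.py .5094 .1353 .05 94.5
python3 -m inch '[[1,0.0078,0.0006,0,0],[1,0.0155,0.0024,0,0],[1,0.0227,0.0054,0,0],[1,0.0294,0.0095,0,0],[1,0.0354,0.0146,0,0]]';python3 where.py
```

```text
time: 20.6
eef_pos: [0.5094, 0.1359, 0.0508]
tcp_rot: [0.679, 0.734, 0.001, 0.001]
contact_force: [-0.1, -0.3, 0.8]
opening: 0.999
finger_force: 0.0
time: 21.35
eef_pos: [0.5103, 0.1361, 0.0502]
tcp_rot: [0.679, 0.734, 0.002, 0.002]
contact_force: [5.3, 1.3, 0.4]
opening: 0.245
finger_force: 40.2
t 21.35 tcp [0.5103 0.1361 0.0502] yaw 94.45 op 0.245 F [5.3 1.3 0.4]
shift [-0.0008 -0.001   0.0002] turn -0.05
time: 21.77
eef_pos: [0.5215, 0.1718, 0.0501]
tcp_rot: [0.679, 0.734, 0.0, 0.002]
contact_force: [3.1, -6.4, 2.7]
opening: 0.247
finger_force: 40.5
t 21.77 tcp [0.5215 0.1718 0.0501] yaw 94.53 op 0.247 F [ 3.1 -6.4  2.7]
```

```bash
python3 -m inch '[[1,0.0051,0.006,0,0],[1,0.0092,0.0127,0,0],[1,0.0122,0.0199,0,0],[1,0.014,0.0275,0,0],[1,0.0146,0.0354,0,0]]'
python3 -m inch '[[1,-0.0006,0.0078,0,0],[1,-0.0024,0.0155,0,0],[1,-0.0054,0.0227,0,0],[1,-0.0095,0.0294,0,0],[1,-0.0146,0.0354,0,0]]'
python3 -m inch '[[1,-0.006,0.0051,0,0],[1,-0.0127,0.0092,0,0],[1,-0.0199,0.0122,0,0],[1,-0.0275,0.014,0,0],[1,-0.0354,0.0146,0,0]]'; python3 where.py .6091 .1431 .05 94.5
```

```text
time: 22.18
eef_pos: [0.5544, 0.1898, 0.0501]
tcp_rot: [0.679, 0.734, -0.001, -0.0]
contact_force: [-2.5, -2.4, 7.9]
opening: 0.244
finger_force: 41.0
time: 22.6
eef_pos: [0.591, 0.1795, 0.0501]
tcp_rot: [0.679, 0.734, 0.001, -0.001]
contact_force: [-1.0, 3.1, 5.7]
opening: 0.245
finger_force: 40.9
time: 23.02
eef_pos: [0.6101, 0.1439, 0.0502]
tcp_rot: [0.679, 0.734, 0.002, 0.001]
contact_force: [3.6, 2.7, 3.8]
opening: 0.243
finger_force: 40.7
t 23.02 tcp [0.6101 0.1439 0.0502] yaw 94.45 op 0.243 F [3.6 2.7 3.8]
shift [-0.0007 -0.001   0.0002] turn -0.05
```

```bash
python3 -m inch '[[1,-0.0078,-0.0006,0,0],[1,-0.0155,-0.0024,0,0],[1,-0.0227,-0.0054,0,0],[1,-0.0294,-0.0095,0,0],[1,-0.0354,-0.0146,0,0]]'
python3 -m inch '[[1,-0.0051,-0.006,0,0],[1,-0.0092,-0.0127,0,0],[1,-0.0122,-0.0199,0,0],[1,-0.014,-0.0275,0,0],[1,-0.0146,-0.0354,0,0]]'
python3 -m inch '[[1,0.0006,-0.0078,0,0],[1,0.0024,-0.0155,0,0],[1,0.0054,-0.0227,0,0],[1,0.0095,-0.0294,0,0],[1,0.0146,-0.0354,0,0]]'
python3 -m inch '[[1,0.006,-0.0051,0,0],[1,0.0127,-0.0092,0,0],[1,0.0199,-0.0122,0,0],[1,0.0275,-0.014,0,0],[1,0.0354,-0.0146,0,0]]';python3 -m inch '[[1,0,0,0,0],[1,0,0,0,0]]'; python3 where.py .5103 .1361 .05 94.5
```

```text
time: 23.43
eef_pos: [0.597, 0.1062, 0.0501]
tcp_rot: [0.679, 0.734, 0.001, 0.001]
contact_force: [1.9, 0.8, 7.7]
opening: 0.242
finger_force: 40.8
time: 23.85
eef_pos: [0.5619, 0.09, 0.0501]
tcp_rot: [0.679, 0.734, 0.001, -0.0]
contact_force: [2.2, 4.6, 8.2]
opening: 0.245
finger_force: 41.0
time: 24.27
eef_pos: [0.5268, 0.1027, 0.0501]
tcp_rot: [0.68, 0.734, 0.003, 0.001]
contact_force: [7.4, 6.3, 2.7]
opening: 0.247
finger_force: 40.6
time: 24.68
eef_pos: [0.5103, 0.1355, 0.0501]
tcp_rot: [0.679, 0.734, 0.002, 0.003]
contact_force: [8.1, -0.9, 1.8]
opening: 0.242
finger_force: 40.6
time: 24.85
eef_pos: [0.5103, 0.1361, 0.0501]
tcp_rot: [0.679, 0.734, 0.002, 0.002]
contact_force: [6.4, 1.6, 3.5]
opening: 0.243
finger_force: 40.6
t 24.85 tcp [0.5103 0.1361 0.0501] yaw 94.48 op 0.243 F [6.4 1.6 3.5]
shift [-0.     -0.      0.0001] turn -0.02
```

```bash
python3 -m inch '[[0,0,0,0,0],[0,0,0,0,0],[0,0,0,0,0],[0,0,0,0,0],[0,0,0,0,0]]'>/dev/null;python3 -m inch '[[0,0,0,-0.04,0],[0,0,0,-0.08,0],[0,0,0,-0.11,0],[0,0,0,-0.125,0],[0,0,0,-0.125,0]]'>/dev/null;python3 -m inch '[[0,-0.04,-0.005,0,0],[0,-0.05,-0.005,0,0],[0,-0.05,-0.005,0,0],[0,-0.05,-0.005,0,0]]'
python3 - <<'E'
from h import *
p=shot('wrist');save(p,'w3.png');P,uv,ok=cloud(p)
m=ok&(P[:,2]>.076)&(P[:,2]<.085)&(np.hypot(P[:,0]-.51,P[:,1]-.1345)<.03)
Q=(P[m][:,:2]*1000).astype(np.float32);print('crank',cv2.minEnclosingCircle(Q),np.median(P[m][:,2]),m.sum())
p=shot('top');save(p,'top1.png')
d=ctrl.tip_of('tray_in',p)[0];print(d['score'],onz(p,d['at'],.004))
P,uv,ok=cloud(p);m=ok&(P[:,2]>.018)&(P[:,2]<.032)&(abs(P[:,0]-.52)<.14)&(abs(P[:,1]-.36)<.09)
print('tray',cv2.minAreaRect((P[m][:,:2]*1000).astype(np.float32)))
E
python3 find.py
```

```text
time: 26.02
eef_pos: [0.5061, 0.0855, 0.1724]
tcp_rot: [0.68, 0.733, -0.001, -0.001]
contact_force: [-0.6, 0.0, 0.9]
opening: 1.0
finger_force: 0.0
crank ((509.26910400390625, 135.0841827392578), 10.865534782409668) 0.07979406399211239 913
0.6 [0.51749715 0.35952299 0.004     ]
tray ((521.3713989257812, 356.2367858886719), (272.01214599609375, 141.91085815429688), 7.259889602661133)
0.9 [351. 375.] pos 0.5438 -0.0326 top 0.064 size 35.8 30.8 yaw 5.0
0.59 [344. 405.] pos 0.544 -0.0488 top 0.0539 size 34.8 24.6 yaw 5.6
0.37 [392. 159.] pos 0.5585 0.1392 top 0.0408 size 33.3 32.8 yaw 55.6
```

View pics/w3.png

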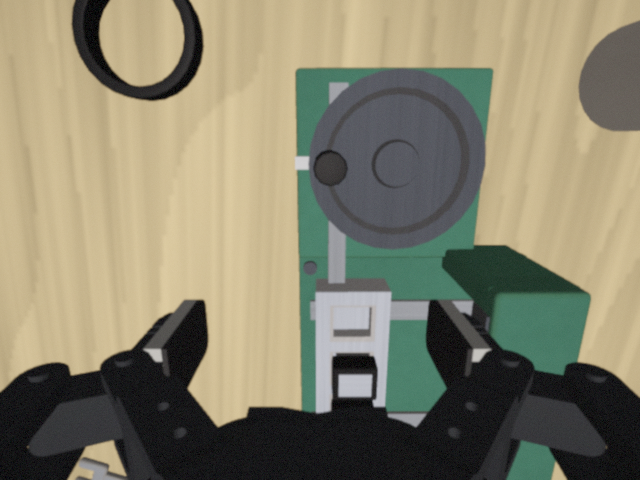

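```bash
python3 -m inch '[[0,-0.08,0.02,0,0],[0,-0.114,0.029,0,0],[0,-0.114,0.029,0.03,0],[0,-0.114,0.029,0.06,0],[0,-0.114,0.029,0.06,0]]'>/dev/null;python3 -m inch '[[0,0,0,0,0],[0,0,0,0,0],[0,0,0,0,0]]'>/dev/null;python3 where.py .5440 -.0323 .0455 94.6;python3 find.py
```

```text
t 26.93 tcp [ 0.5459 -0.0249  0.1161] yaw 94.55 op 1.0 F [-0.4  0.5  0.2]
shift [-0.0072 -0.0027  0.0706] turn -0.05
0.96 [314. 270.] pos 0.5442 -0.039 top 0.0641 size 35.9 42.8 yaw -85.1
0.74 [313. 384.] pos 0.5478 -0.0978 top 0.0641 size 36.1 52.5 yaw -87.3
0.64 [303. 214.] pos 0.5399 -0.0001 top 0.0314 size 31.2 45.4 yaw -85.4
0.57 [313. 336.] pos 0.5462 -0.07 top 0.0641 size 36.0 63.8 yaw -85.4
```

```bash
python3 -m inch '[[0,-0.007,-0.0025,0.03,0],[0,-0.007,-0.0025,0.05,0],[0,-0.007,-0.0025,0.07,0],[0,-0.007,-0.0025,0.07,0],[0,-0.007,-0.0025,0.07,0]]'; python3 -m inch '[[1,0,0,0,0],[1,0,0,0,0],[1,0,0,0,0],[1,0,0,0,0],[1,0,0,0,0]]' 60 >/dev/null;python3 -m inch '[[1,0,0,0,0],[1,0,0,0,0],[1,0,0,0,0]]';python3 -m inch '[[1,0,0,-0.008,0],[1,0,0,-0.016,0],[1,0,0,-0.024,0],[1,0,0,-0.05,0],[1,0,0,-0.09,0]]';python3 -m inch '[[1,0,0,-0.02,0],[1,0,0,-0.02,0]]'; python3 where.py .5 .28 .155 94.5;python3 find.py;python3 held.py
```

```text
time: 27.45
eef_pos: [0.5425, -0.0323, 0.0441]
tcp_rot: [0.679, 0.734, -0.0, -0.0]
contact_force: [0.6, 0.8, 0.3]
opening: 0.998
finger_force: 0.0
time: 28.12
eef_pos: [0.544, -0.033, 0.0456]
tcp_rot: [0.679, 0.734, 0.001, 0.001]
contact_force: [-1.1, -0.5, 5.4]
opening: 0.41
finger_force: 60.7
time: 28.53
eef_pos: [0.5391, -0.0321, 0.1309]
tcp_rot: [0.679, 0.734, -0.003, -0.004]
contact_force: [0.5, -0.1, -0.5]
opening: 0.412
finger_force: 60.2
time: 28.7
eef_pos: [0.5463, -0.0337, 0.1609]
tcp_rot: [0.679, 0.734, 0.003, 0.005]
contact_force: [-0.1, -0.2, 0.2]
opening: 0.403
finger_force: 60.3
t 28.7 tcp [ 0.5463 -0.0337  0.1609] yaw 94.47 op 0.403 F [-0.1 -0.2  0.2]
shift [ 0.3164 -0.0217  0.0045] turn -0.03
0.97 [315. 310.] pos 0.5448 -0.0338 top 0.1795 size 62.1 30.9 yaw 4.5
0.77 [312. 359.] pos 0.5411 -0.0339 top 0.1795 size 44.6 30.9 yaw 3.5
cap top tool z -0.0184 tool x range [-0.0144  0.0019  0.015 ] centre offset 0.0003 6564
```

```bash
python3 -m inch '[[1,0.3,-0.03,0,0],[1,0.3,-0.03,0,0],[1,0.3,-0.03,0,0],[1,0.3,-0.03,0,0],[1,0.3,-0.03,0,0]]'>/dev/null;python3 -m inch '[[1,0.1,-0.01,0,0],[1,0.1,-0.01,0,0],[1,0.1,-0.01,0,0],[1,0.1,-0.01,0,0],[1,0.1,-0.01,0,0]]'>/dev/null
python3 - <<'E'
from h import *
p=shot('wrist');save(p,'w4.png');P,uv,ok=cloud(p)
d=ctrl.tip_of('tray_in',p);print([(x['score'],np.round(x['at']),onz(p,x['at'],.004)) for x in d[:2]])
m=ok&(P[:,2]>.020)&(P[:,2]<.030)&(abs(P[:,0]-.52)<.125)&(P[:,1]<.45)&(P[:,1]>.26)
print('tray',cv2.minAreaRect((P[m][:,:2]*1000).astype(np.float32)),m.sum())
m=ok&(abs(P[:,2]-.004)<.002)&(abs(P[:,0]-.52)<.1)&(P[:,1]<.45)&(P[:,1]>.27)
print('floor',cv2.minAreaRect((P[m][:,:2]*1000).astype(np.float32)),m.sum())
E
python3 where.py
```

```text
[(0.73, array([367., 108.]), array([0.51436927, 0.36320865, 0.004     ]))]
tray ((513.0613403320312, 361.20086669921875), (200.87705993652344, 130.62451171875), 7.5103759765625) 6811
floor ((518.4672241210938, 352.78338623046875), (197.2530059814453, 167.4262237548828), 0.5924891233444214) 44111
t 29.78 tcp [0.4876 0.27   0.1524] yaw 94.43 op 0.408 F [ 0.2  1.  -1. ]
```

View pics/w4.png

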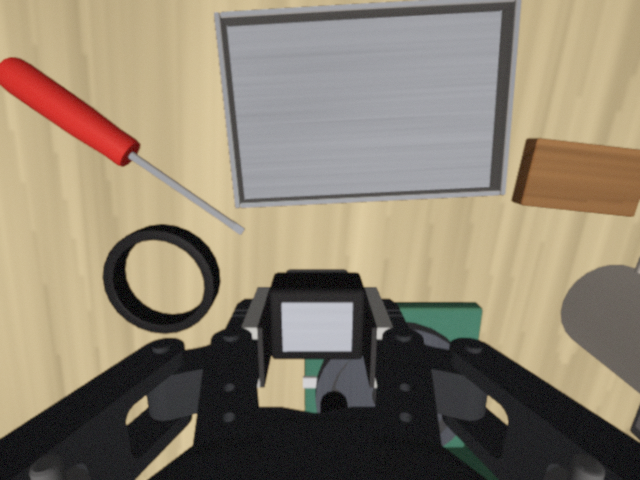

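```bash
python3 where.py .5081 .3989 .07 97.5; python3 -m inch '[[1,0.127,0.03,0,-3],[1,0.127,0.03,0,-3],[1,0.127,0.03,0,-3],[1,0.127,0.03,0.04,-3],[1,0.127,0.03,0.08,-3]]'>/dev/null;python3 -m inch '[[1,0,0,0,0],[1,0,0,0,0],[1,0,0,0,0]]'>/dev/null;python3 where.py .5081 .3989 .0182 97.5
```

```text
t 29.78 tcp [0.4876 0.27   0.1524] yaw 94.43 op 0.408 F [ 0.2  1.  -1. ]
shift [0.127  0.0307 0.0821] turn -3.07
t 30.45 tcp [0.5095 0.3991 0.0753] yaw 97.35 op 0.407 F [ 0.2  0.8 -0.6]
shift [-0.0001 -0.0015  0.0571] turn -0.15
```

```bash
python3 -m inch '[[1,0,-0.001,0.03,0],[1,0,-0.001,0.045,0],[1,0,-0.001,0.052,0],[1,0,-0.001,0.057,0],[1,0,-0.001,0.057,0]]';python3 -m inch '[[1,0,0,0,0],[1,0,0,0,0]]'; python3 where.py .5081 .3989 .0182 97.5
```

```text
time: 30.87
eef_pos: [0.5081, 0.4, 0.0183]
tcp_rot: [0.66, 0.751, 0.001, 0.0]
contact_force: [-0.5, 0.1, -1.5]
opening: 0.402
finger_force: 60.4
time: 31.03
eef_pos: [0.5081, 0.4003, 0.0182]
tcp_rot: [0.66, 0.752, 0.001, 0.0]
contact_force: [0.1, 0.9, -0.5]
opening: 0.409
finger_force: 60.4
t 31.03 tcp [0.5081 0.4003 0.0182] yaw 97.46 op 0.409 F [ 0.1  0.9 -0.5]
shift [-0.0014 -0.0002 -0.    ] turn -0.04
```

```bash
python3 -m inch '[[1,0,0,0.0008,0],[0,0,0,0.0005,0],[0,0,0,0.0005,0],[0,0,0,0.0005,0],[0,0,0,0.0005,0]]'>/dev/null;python3 -m inch '[[0,0,0,0,0],[0,0,0,-0.04,0],[0,0,0,-0.08,0],[0,0,0,-0.12,0],[0,0,0,-0.14,0]]'>/dev/null;python3 -m inch '[[0,0,0,0,0],[0,0,0,0,0]]'>/dev/null;python3 find.py
python3 -m inch '[[0,-0.475,-0.023,0,3],[0,-0.475,-0.023,0,3],[0,-0.475,-0.023,0,3],[0,-0.475,-0.023,0,3],[0,-0.475,-0.023,0,3]]'>/dev/null;python3 where.py .5468 -.0742 .15 94.5
```

```text
0.93 [318. 228.] pos 0.5064 0.4005 top 0.0361 size 35.5 29.5 yaw 7.3
t 32.55 tcp [0.5225 0.1904 0.1537] yaw 94.5 op 0.998 F [1.6 0.5 0. ]
shift [-0.2657  0.0035  0.0038] turn 0.0
```

```bash
python3 -m inch '[[0,-0.266,0.0035,0,0],[0,-0.266,0.0035,0,0],[0,-0.266,0.0035,0,0],[0,-0.266,0.0035,0,0],[0,-0.266,0.0035,0,0]]'>/dev/null;python3 -m inch '[[0,-0.06,0.001,0,0],[0,-0.06,0.001,0,0],[0,-0.06,0.001,0.03,0],[0,-0.06,0.001,0.03,0],[0,-0.06,0.001,0.03,0]]'>/dev/null;python3 -m inch '[[0,0,0,0,0]]'>/dev/null;python3 where.py .5468 -.0742 .0455 94.5;python3 find.py
```

```text
t 33.47 tcp [ 0.548  -0.074   0.1254] yaw 94.51 op 0.999 F [-0.3  0.4 -0.7]
shift [-0.0002 -0.001   0.0799] turn 0.01
0.97 [316. 313.] pos 0.5482 -0.1035 top 0.0641 size 35.9 54.2 yaw -87.5
0.74 [317. 257.] pos 0.5473 -0.082 top 0.0641 size 35.8 45.0 yaw -84.7
```

```bash
python3 -m inch '[[0,0,-0.001,0.04,0],[0,0,-0.001,0.06,0],[0,0,-0.001,0.08,0],[0,0,-0.001,0.08,0],[0,0,-0.001,0.08,0]]'; python3 -m inch '[[1,0,0,0,0],[1,0,0,0,0],[1,0,0,0,0],[1,0,0,0,0],[1,0,0,0,0]]' 60 >/dev/null;python3 -m inch '[[1,0,0,0,0],[1,0,0,0,0],[1,0,0,0,0]]';python3 -m inch '[[1,0,0,-0.008,0],[1,0,0,-0.016,0],[1,0,0,-0.024,0],[1,0,0,-0.05,0],[1,0,0,-0.09,0]]';python3 -m inch '[[1,0,0,-0.02,0],[1,0,0,-0.02,0],[1,0,0,-0.02,0]]'; python3 where.py .5131 .3612 .15 97.5;python3 held.py
```

```text
time: 33.98
eef_pos: [0.5477, -0.0742, 0.0465]
tcp_rot: [0.679, 0.734, -0.0, -0.001]
contact_force: [-0.1, 0.1, 0.2]
opening: 0.997
finger_force: 0.0
time: 34.65
eef_pos: [0.5488, -0.0753, 0.0482]
tcp_rot: [0.679, 0.734, 0.0, 0.001]
contact_force: [-1.5, 0.4, 6.4]
opening: 0.402
finger_force: 61.0
time: 35.07
eef_pos: [0.5447, -0.074, 0.1335]
tcp_rot: [0.679, 0.734, -0.002, -0.004]
contact_force: [-0.3, 0.5, -0.7]
opening: 0.409
finger_force: 60.1
time: 35.32
eef_pos: [0.549, -0.0753, 0.1588]
tcp_rot: [0.679, 0.734, 0.001, 0.002]
contact_force: [-0.3, 0.2, -1.1]
opening: 0.406
finger_force: 60.2
t 35.32 tcp [ 0.549  -0.0753  0.1588] yaw 94.46 op 0.406 F [-0.3  0.2 -1.1]
shift [ 0.438  -0.0018  0.008 ] turn -3.04
cap top tool z -0.0159 tool x range [-0.0132  0.0027  0.0156] centre offset 0.0011 6281
```

```bash
python3 -m inch '[[1,0.437,-0.002,0,-3],[1,0.437,-0.002,0,-3],[1,0.437,-0.002,0,-3],[1,0.437,-0.002,0,-3],[1,0.437,-0.002,0,-3]]'>/dev/null;python3 where.py .5131 .3602 .11 97.5
```

```text
t 35.78 tcp [0.5286 0.1342 0.154 ] yaw 97.42 op 0.405 F [ 1.  -0.6 -1.2]
shift [0.2261 0.014  0.044 ] turn -0.08
```

```bash
python3 -m inch '[[1,0.226,0.014,0,0],[1,0.226,0.014,0,0],[1,0.226,0.014,0,0],[1,0.226,0.014,0,0],[1,0.226,0.014,0,0]]'>/dev/null;python3 -m inch '[[1,0.018,0.001,0,0],[1,0.018,0.001,0.04,0],[1,0.018,0.001,0.07,0],[1,0.018,0.001,0.07,0],[1,0.018,0.001,0.07,0]]'>/dev/null;python3 -m inch '[[1,0,0,0,0]]'>/dev/null; python3 where.py .5131 .3602 .0205 97.5;python3 find.py
```

```text
t 36.7 tcp [0.5154 0.3582 0.0866] yaw 97.43 op 0.402 F [ 0.3  0.7 -0.3]
shift [ 0.0022 -0.002   0.0661] turn -0.07
0.96 [312. 184.] pos 0.5067 0.4001 top 0.0361 size 36.0 29.7 yaw 7.4
0.63 [318. 313.] pos 0.5142 0.3591 top 0.1026 size 61.8 30.3 yaw 7.8
```

```bash
python3 -m inch '[[1,0.001,-0.002,0.03,0],[1,0.001,-0.002,0.05,0],[1,0.001,-0.002,0.062,0],[1,0.001,-0.002,0.066,0],[1,0.001,-0.002,0.066,0]]'>/dev/null;python3 -m inch '[[1,0,0,0,0],[1,0,0,0,0]]'; python3 where.py .5131 .3602 .0205 97.5
```

```text
time: 37.38
eef_pos: [0.5144, 0.3597, 0.0222]
tcp_rot: [0.66, 0.752, 0.002, 0.001]
contact_force: [0.2, -0.3, -0.7]
opening: 0.401
finger_force: 60.2
t 37.38 tcp [0.5144 0.3597 0.0222] yaw 97.45 op 0.401 F [ 0.2 -0.3 -0.7]
shift [ 0.0006 -0.0012  0.0017] turn -0.05
```

```bash
python3 -m inch '[[1,0,0,0.001,0],[1,0,0,0.0018,0],[1,0,0,0.0018,0]]';python3 -m inch '[[0,0,0,0,0],[0,0,0,0,0],[0,0,0,0,0],[0,0,0,0,0],[0,0,0,0,0]]'>/dev/null;python3 -m inch '[[0,0,0,-0.04,0],[0,0,0,-0.08,0],[0,0,0,-0.12,0],[0,0,0,-0.135,0],[0,0,0,-0.135,0]]'>/dev/null;python3 find.py
python3 -m inch '[[0,-0.475,-0.028,0,3],[0,-0.475,-0.028,0,3],[0,-0.475,-0.028,0,3],[0,-0.475,-0.028,0,3],[0,-0.475,-0.028,0,3]]'>/dev/null;python3 where.py .549 -.1149 .15 94.5
```

```text
time: 37.63
eef_pos: [0.514, 0.3596, 0.0202]
tcp_rot: [0.66, 0.752, 0.001, 0.0]
contact_force: [-0.7, -1.0, 5.1]
opening: 0.4
finger_force: 60.8
0.79 [311. 176.] pos 0.5076 0.3926 top 0.0361 size 35.9 44.4 yaw -82.0
0.77 [309. 232.] pos 0.511 0.3692 top 0.0361 size 35.9 47.7 yaw -81.7
0.58 [315. 205.] pos 0.5135 0.3739 top 0.0039 size 63.7 52.6 yaw 15.0
0.31 [286. 404.] pos 0.5115 0.1944 top 0.0174 size 59.3 18.7 yaw 8.1
t 38.98 tcp [0.5259 0.1496 0.1506] yaw 94.5 op 1.002 F [ 1.  -0.9 -0.2]
shift [-0.2655  0.0023  0.0006] turn -0.0
```

```bash
python3 -m inch '[[0,-0.266,0.002,0,0],[0,-0.266,0.002,0,0],[0,-0.266,0.002,0,0],[0,-0.266,0.002,0,0],[0,-0.266,0.002,0,0]]'>/dev/null;python3 -m inch '[[0,-0.06,0,0,0],[0,-0.06,0,0,0],[0,-0.06,0,0.025,0],[0,-0.06,0,0.025,0],[0,-0.06,0,0.025,0]]'>/dev/null;python3 -m inch '[[0,0,0,0,0]]'>/dev/null;python3 where.py .5495 -.1149 .0455 94.5;python3 find.py
```

```text
t 39.9 tcp [ 0.5494 -0.115   0.1273] yaw 94.5 op 0.998 F [0.6 0.5 0.5]
shift [-0.      0.0004  0.0818] turn 0.0
0.81 [320. 251.] pos 0.5487 -0.1148 top 0.0642 size 36.0 29.5 yaw 4.6
```

```bash
python3 -m inch '[[0,0,-0.0005,0.04,0],[0,0,-0.0005,0.06,0],[0,0,-0.0005,0.082,0],[0,0,-0.0005,0.082,0],[0,0,-0.0005,0.082,0]]'; python3 -m inch '[[1,0,0,0,0],[1,0,0,0,0],[1,0,0,0,0],[1,0,0,0,0],[1,0,0,0,0]]' 60 >/dev/null;python3 -m inch '[[1,0,0,0,0],[1,0,0,0,0],[1,0,0,0,0]]';python3 -m inch '[[1,0,0,-0.008,0],[1,0,0,-0.016,0],[1,0,0,-0.024,0],[1,0,0,-0.05,0],[1,0,0,-0.09,0]]';python3 -m inch '[[1,0,0,-0.02,0],[1,0,0,-0.02,0],[1,0,0,-0.02,0]]'; python3 held.py
python3 -m inch '[[1,0.437,0,0,-3],[1,0.437,0,0,-3],[1,0.437,0,0,-3],[1,0.437,0,0,-3],[1,0.437,0,0,-3]]'>/dev/null;python3 where.py .5181 .3215 .15 97.5
```

```text
time: 40.42
eef_pos: [0.5494, -0.1152, 0.0464]
tcp_rot: [0.679, 0.734, -0.0, -0.001]
contact_force: [-0.4, -0.3, 0.2]
opening: 1.002
finger_force: 0.0
time: 41.08
eef_pos: [0.5511, -0.1165, 0.0484]
tcp_rot: [0.679, 0.734, 0.001, 0.001]
contact_force: [-1.2, 0.6, 5.3]
opening: 0.405
finger_force: 60.5
time: 41.5
eef_pos: [0.5465, -0.1148, 0.1335]
tcp_rot: [0.679, 0.734, -0.002, -0.005]
contact_force: [0.5, 0.7, -2.1]
opening: 0.402
finger_force: 59.9
time: 41.75
eef_pos: [0.5507, -0.1164, 0.1588]
tcp_rot: [0.679, 0.734, 0.001, 0.002]
contact_force: [0.8, -0.7, -1.0]
opening: 0.403
finger_force: 60.0
cap top tool z -0.0156 tool x range [-0.0125  0.0034  0.0164] centre offset 0.0018 6306
t 42.22 tcp [0.5315 0.0933 0.1542] yaw 97.42 op 0.404 F [ 1.4  0.  -0.7]
shift [0.228  0.0162 0.0042] turn -0.08
```

```bash
python3 -m inch '[[1,0.228,0.016,0,0],[1,0.228,0.016,0,0],[1,0.228,0.016,0,0],[1,0.228,0.016,0,0],[1,0.228,0.016,0,0]]'>/dev/null;python3 -m inch '[[1,0.018,0.001,0,0],[1,0.018,0.001,0.04,0],[1,0.018,0.001,0.07,0],[1,0.018,0.001,0.07,0],[1,0.018,0.001,0.07,0]]'>/dev/null;python3 -m inch '[[1,0,0,0,0]]'>/dev/null; python3 where.py .5181 .3210 .0208 97.5;python3 find.py
```

```text
t 43.13 tcp [0.5199 0.3174 0.0868] yaw 97.44 op 0.407 F [0.2 0.6 0.1]
shift [ 0.0038 -0.0013  0.066 ] turn -0.06
0.88 [312. 100.] pos 0.5077 0.3926 top 0.0361 size 36.0 44.7 yaw -82.6
0.83 [318. 306.] pos 0.5185 0.3189 top 0.1025 size 61.7 30.5 yaw 8.0
0.76 [317. 186.] pos 0.5115 0.3686 top 0.0361 size 35.9 47.3 yaw -82.9
```

```bash
python3 -m inch '[[1,0.003,-0.001,0.03,0],[1,0.003,-0.001,0.05,0],[1,0.003,-0.001,0.062,0],[1,0.003,-0.001,0.0665,0],[1,0.003,-0.001,0.0665,0]]'>/dev/null;python3 -m inch '[[1,0,0,0,0],[1,0,0,0.001,0],[1,0,0,0.001,0]]'; python3 where.py .5181 .3210 .0205 97.5
```

```text
time: 43.9
eef_pos: [0.5196, 0.3208, 0.0205]
tcp_rot: [0.66, 0.752, 0.001, 0.001]
contact_force: [0.8, -0.0, 0.4]
opening: 0.401
finger_force: 60.3
t 43.9 tcp [0.5196 0.3208 0.0205] yaw 97.45 op 0.401 F [ 0.8 -0.   0.4]
shift [ 0.0004 -0.0014 -0.    ] turn -0.05
```

```bash
python3 -m inch '[[1,0,0,0.0005,0],[0,0,0,0,0],[0,0,0,0,0],[0,0,0,0,0],[0,0,0,0,0]]'>/dev/null;python3 -m inch '[[0,0,0,0,0],[0,0,0,-0.04,0],[0,0,0,-0.08,0],[0,0,0,-0.12,0],[0,0,0,-0.16,0]]'>/dev/null;python3 -m inch '[[0,-0.04,0,-0.03,0],[0,-0.06,0,-0.03,0],[0,-0.06,0,-0.03,0],[0,-0.06,0,-0.03,0],[0,-0.06,0,-0.03,0]]'
python3 - <<'E'
from h import *
p=shot('wrist');save(p,'w5.png');P,uv,ok=cloud(p)
m=ok&(P[:,2]>.076)&(P[:,2]<.085)&(np.hypot(P[:,0]-.51,P[:,1]-.1345)<.03)
Q=(P[m][:,:2]*1000).astype(np.float32);print('crank',cv2.minEnclosingCircle(Q) if m.sum() else 0,m.sum())
p=shot('top');save(p,'top2.png')
E
python3 find.py
```

```text
time: 45.15
eef_pos: [0.5256, 0.261, 0.2082]
tcp_rot: [0.66, 0.751, -0.001, -0.001]
contact_force: [-0.2, -0.4, 0.9]
opening: 0.999
finger_force: 0.0
crank ((508.9220886230469, 135.30137634277344), 11.141140937805176) 477
0.91 [366. 138.] pos 0.5484 0.3374 top 0.0361 size 41.6 39.3 yaw 9.9
0.61 [318.  42.] pos 0.5076 0.3913 top 0.0361 size 35.7 47.0 yaw -81.5
0.58 [318.  98.] pos 0.5163 0.3635 top 0.036 size 44.0 57.3 yaw -83.2
```

View pics/w5.png

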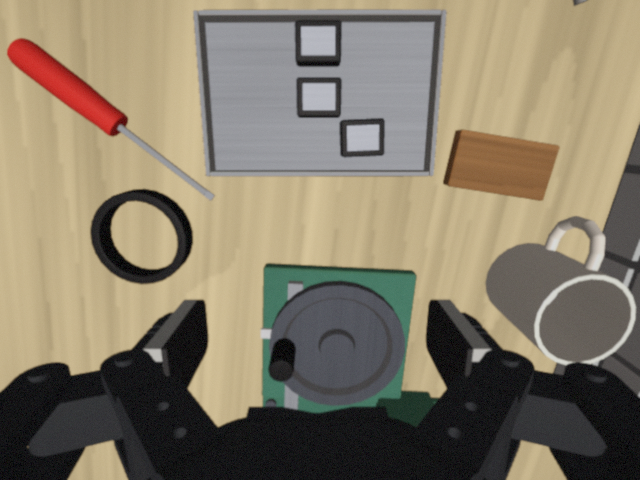

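View pics/top2.png

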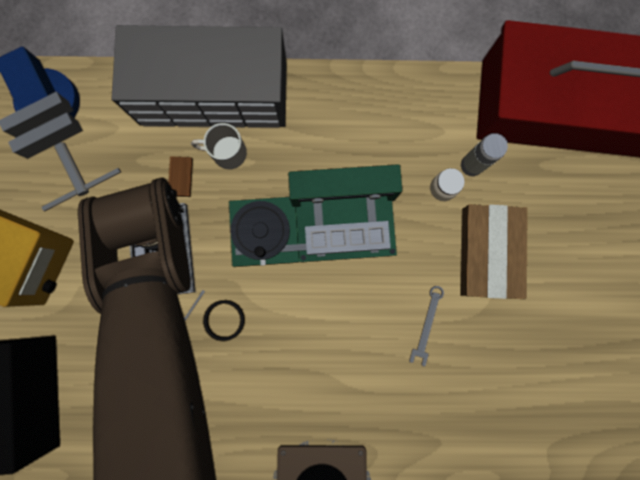

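The wrist picture shows three relays upright in the tray, at (318,42), (318,98) and (362,138). The last has shifted about 3 cm but still stands on the floor, with its top at 36 mm. The crank is at its index mark and the sockets are empty.

```bash
python3 -c "
from plant import ctrl
print(ctrl.sign_off())"
```

```text
the job is handed in; nothing more can be done
None
```

The job is handed in, with no verdict returned: all three relays on the bench were plugged home, marked with one clockwise turn and stood upright in the tray, and the crank is back at its index mark; the last relay ended about 3 cm from where I set it, still upright.

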